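# Spin-check a centrifuge rotor and brake it on its index mark

## Task

Check that the cleaned centrifuge rotor on its service stand runs freely: flick it with a fingertip against one of its upright tube sleeves so that it spins by itself counter-clockwise (seen from above), and let the raised bar on its top go past the fixed pointer at least once. Then, while it is still turning, brake it with a fingertip so that it comes to a standstill, in one go, with the bar in line with the pointer; do not stop it elsewhere and push it round, and finish with the hand clear and the rotor still on the mark. Grip nothing, keep off the nut in the middle, and leave everything else on the bench where it is.

Things in the scene. Friction and masses are not known exactly. Their poses are not given: they have to be found in the camera images.
- spindle (a joint): turning angle of the rotor in rad, growing counter-clockwise seen from above, counting on without wrapping; 0 and every multiple of 2*pi put the bar in line with the pointer. It starts at rest between -5.6 and -0.7. Nearly free bearing: the rotor slows by roughly 0.1 rad/s2 plus 5 percent of its speed per second; released at 2.5 rad/s it runs on for two to three turns.
- rotor_centre (a point): point on the rotor's upright axis at the level of its flat top face, 97 mm above the bench. In the middle of that face: a round boss 72 mm across and 6 mm high, and on it the nut, reaching 28 mm above the flat top; both turn with the rotor.
- rotor_mark (a point): the mark: outer end of the raised dark bar on the rotor's top, at the disc's edge 110 mm from the axis. The bar is 12 mm wide, 6 mm high and runs radially outwards from the central boss to the edge (34 to 110 mm from the axis). It turns with the rotor; this point turns with it.
- pointer_tip (a point): tip of the fixed dark pointer, a pointed arm on a post of the stand just outside the disc's edge, 114 mm from the axis. It points at the axis; post and arm reach from here 44 mm outwards, are 24 mm wide and rise 4 mm above the rotor's flat top. It stands in any direction from the axis.
- rotor: cream disc 220 mm across, 12 mm thick, on a dark square stand (origin on the axis at its underside, x along the bar, z up). Four upright dark tube sleeves, each 22 mm across and 38 mm tall above the flat top, stand 62 mm from the axis at 45, 135, 225 and 315 degrees from the bar. From 73 mm out to the edge at 110 mm the top is flat and free, but for the bar. Inertia about 0.005 kg m2.
- nut: the steel nut in the middle of the rotor, 28 mm across and 22 mm high; not to be touched
- bucket: loose aluminium rotor cup, 54 mm across, 52 mm high, beside the stand; origin under its centre; leave alone
- jar: loose amber grease jar, 48 mm across, 45 mm high, beside the stand; origin under its centre; leave alone
- wash: loose white bottle, 68 mm across, 170 mm high; origin under its centre; leave alone
- cover: loose grey rotor cover lying flat, 150 mm across, 42 mm high at its knob; origin under its centre; leave alone
- spanner: loose spanner lying flat, 160 mm long; leave alone
- wipes: loose cardboard box, 110 x 200 mm, 75 mm high; origin under its centre; leave alone

How it is judged:
By the outcome, as a careful person would: the job done as asked, in the order asked, and still so for the second after the job is handed in, with the robot touching nothing.
It also fails if it takes over 64 s, if anything falls off the work surface, if the arm or the gripper's body presses on something with over 40 N, if the wrist force passes 120 N, or if a joint passes its speed limit or range.

## Robot

A 6-joint arm with a two-finger parallel gripper is mounted at the origin on the work surface. World frame = base frame: x ahead of the robot, y to its left, z up, the work surface at z = 0. Lengths are in m, angles in rad, forces in N, time in s.
With the tool pointing down it reaches from about 0.35 to 0.975 m from the base axis. Payload 4.9 kg.
Tool frame: the origin (TCP) lies midway between the tips of the shut fingers; the grasp point (between the pads) lies 19 mm behind it (manip.pinch_z is the distance from the TCP to the grasp point, in m); z points along the fingers, y is the direction in which the jaws open and shut (so a half turn about z gives the same grasp; the last joint's range is limited). The gripper opens to 85 mm and grips with 20 to 120 N. Pads are 22 mm wide; open, the fingers measure 114 mm over their backs; the gripper's body (76 mm by 85 mm) begins 54 mm behind the grasp point. The pads swing forward as they close: fully open they stand 13 mm farther back than shut.
Start: joints at [-1.455, 0.053, 1.613, -0, 1.476, -0.119], TCP at [0.145, -0.608, 0.231] pointing down, gripper open.
Joint ranges: [-3.01, 3.01], [-1.01, 2.22], [0.06, 2.58], [-1.02, 4.17], [0.09, 2.62], [-3.14, 3.14]. Speed limits (rad/s): [2.57, 2.57, 3.14, 3.14, 3.14, 3.14].

## Interface

Orientations are given as a unit quaternion [w, x, y, z].
In Python, from plant import manip gives the robot as it stands.
- The arm moves only by the tool drive_tool, never from a script. Its argument "commands" is text: rows parted by semicolons, each of 5 numbers parted by spaces: the finger opening in mm, from 0 to 85.4, then the shift along the tool's x, y, z in units of 30 mm (1.0 is 30 mm), then the turn about the tool's z in degrees. A call has exactly 8 rows; each row shifts and turns the commanded pose from where the row before left it, along the tool's axes as they then stand; what a row does not reach is not made up. A row lasts 1/8 s, in which the tool goes at most 62.5 mm and 10.7 degrees, less where a joint would pass 70% of its speed; a pose out of reach is approached as far as the arm can. A call is refused whole if a number of a shift passes 1 or a number of a turn 10.7, either way. A call with a gripper value outside its range is refused whole. The fingers move at their own pace and stop on an object; the grip force is fixed at half the most. Time passes only in rows, so rows that do not move let the fingers close, or fill a call up. It gives the time, the measured TCP pose, the force and the opening at its end, in the units of the state.
- manip.state(): the state, without advancing time (a new reading comes with each control period).
- manip.grab_frame(name): name is "scene" or "top" or "wrist"; returns the picture (420x560x3 uint8, red, green, blue); there is no depth.
- manip.camera_params(name): a dict with "fx", "fy", "cx", "cy" (pixels), "xyz" and "orientation" of the camera in the world. Camera axes: x right, y down, z forward; pixel columns grow to the right and rows downward; lengths in m; the calibration is good to about 2 mm. A picture is of the moment at which its call begins: read the wrist's pose just before it. camera_params takes no time and is no camera call; for the wrist camera it gives the pose at the moment of the call.
- manip.job_done(): hands the job in, once; it reports no verdict.
The state is a dict: "time": time; "joint_pos": joint angles; "joint_vel": joint speeds; "joint_efforts": joint torques, N m; "tool_pos": TCP position; "tool_rot": TCP orientation; "contact_force": force on the tool from outside, world axes, zero at the start; "ft_torque": the same for the moment, N m; "gripper_width": opening from 0.0 (shut) to 1.0 (fully open).
Only numpy, scipy, OpenCV 4.12 (cv2) and the standard library are available. Lean on these libraries where they do the work, as an engineer would, in place of code of your own. Each camera call takes 0.05 s, during which the arm holds its last target. There are 200 camera calls.

## Working session

There is one attempt and no reset: what is moved stays moved. The work goes in short steps, Python scripts to look and compute and a tool call to move; the robot and the scene stay as the last step left them, time stands still between calls to the robot, and variables do not carry over. Pictures are saved under pics/ and viewed, about 8 in all and at most 12, crops included, and the job is handed in when it is done.

Besides the shell and the picture viewer there is one more tool, called after "Request:" as name(argument=value, ...) on one line, values as JSON. drive_tool: Moves the arm, as the interface text tells. Its arguments: {"type":"object","properties":{"commands":{"type":"string"}},"required":["commands"]}

```bash
mkdir -p pics; ls
python3 - <<'E'
from plant import manip
import cv2
for n in ("top","scene"):
    im=manip.grab_frame(n); cv2.imwrite(f"pics/{n}0.png",im[:,:,::-1]); print(n,manip.camera_params(n))
s=manip.state(); print(s)
E
```

```text
pics
top {'fx': 387.79421062584476, 'fy': 387.79421062584476, 'cx': 280.8435526894601, 'cy': 206.91852643394034, 'xyz': array([0.36850261, 0.01543079, 1.13053656]), 'orientation': array([ 0.04499436, -0.70255777,  0.70752424, -0.06162419])}
scene {'fx': 409.15005765449934, 'fy': 409.15005765449934, 'cx': 283.4976481400498, 'cy': 209.10815632456135, 'xyz': array([1.39763039, 0.0474035 , 1.03298286]), 'orientation': array([-0.24315967,  0.63911111,  0.68053086, -0.26322634])}
{'time': 0.1, 'joint_pos': array([-1.45501680e+00,  5.33119095e-02,  1.61414054e+00,  3.57775128e-05,
        1.47603666e+00, -1.18985478e-01]), 'joint_vel': array([-1.36184763e-04, -9.64388927e-04, -2.25855986e-03,  4.19520043e-04,
       -9.19248517e-04,  8.45459005e-05]), 'joint_efforts': array([ 4.78968796e-04, -3.94907212e+01, -3.71362424e+01, -1.25316178e-04,
        3.95401090e-03, -1.34561343e-06]), 'tool_pos': array([ 0.1453372 , -0.60728528,  0.23018256]), 'tool_rot': array([-9.48199001e-04,  9.93118334e-01,  1.17111376e-01,  1.93268519e-05]), 'contact_force': array([0.23580523, 0.1220246 , 0.10151265]), 'ft_torque': array([-0.00084483,  0.00621547,  0.05209099]), 'gripper_width': 1.004416323091934}
```

View pics/top0.png

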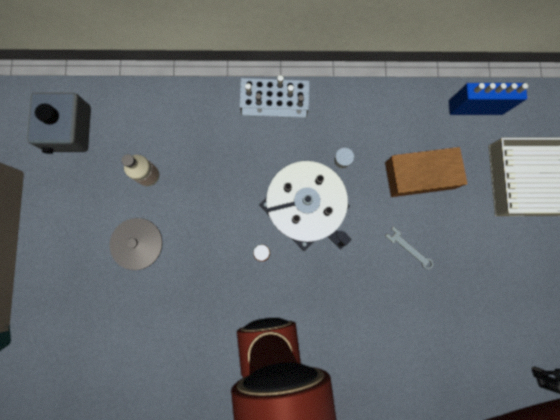

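View pics/scene0.png

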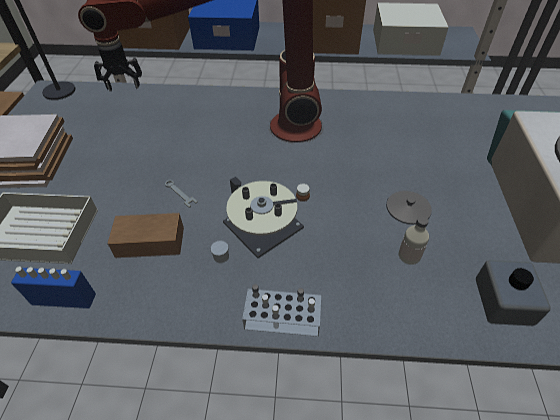

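The top view shows the disc centred near (307,201), the bar running left to (266,209), and the pointer's dark arm at lower right near (341,240). The scene view agrees.

```bash
cat > h.py <<'E'
import numpy as np, cv2
from plant import manip
from scipy.spatial.transform import Rotation as R
def rot(q): return R.from_quat([q[1],q[2],q[3],q[0]]).as_matrix()
def ray(p,uv,z):
    d=rot(p["orientation"])@np.array([(uv[0]-p["cx"])/p["fx"],(uv[1]-p["cy"])/p["fy"],1])
    return p["xyz"]+d*(z-p["xyz"][2])/d[2]
def proj(p,X):
    c=rot(p["orientation"]).T@(np.asarray(X,float)-p["xyz"]); return np.array([p["fx"]*c[0]/c[2]+p["cx"],p["fy"]*c[1]/c[2]+p["cy"]])
def disc(im,p,box):
    x0,y0,x1,y1=box
    hsv=cv2.cvtColor(im,cv2.COLOR_RGB2HSV)
    m=np.zeros(im.shape[:2],np.uint8); m[y0:y1,x0:x1]=((hsv[...,2]>150))[y0:y1,x0:x1]*255
    cs,_=cv2.findContours(m,cv2.RETR_EXTERNAL,cv2.CHAIN_APPROX_NONE)
    c=cv2.convexHull(max(cs,key=cv2.contourArea))
    pts=np.array([ray(p,q,.097)[:2] for q in c[:,0]])
    A=np.c_[2*pts,np.ones(len(pts))]; s=np.linalg.lstsq(A,(pts**2).sum(1),rcond=None)[0]
    return s[:2],np.sqrt(s[2]+s[:2]@s[:2])
def polar(im,p,c,z,r0=.03,r1=.165,n=720,nr=136):
    "rectified polar picture: rows angle (0.5 deg), cols radius (1 mm)"
    a=np.arange(n)*2*np.pi/n; r=np.linspace(r0,r1,nr)
    X=np.stack([c[0]+np.outer(np.cos(a),r),c[1]+np.outer(np.sin(a),r),np.full((n,nr),z)],-1)
    cc=(X-p["xyz"])@rot(p["orientation"])
    u=p["fx"]*cc[...,0]/cc[...,2]+p["cx"]; v=p["fy"]*cc[...,1]/cc[...,2]+p["cy"]
    return cv2.cvtColor(cv2.remap(im,u.astype(np.float32),v.astype(np.float32),cv2.INTER_LINEAR),cv2.COLOR_RGB2GRAY).astype(float)
def bar(im,p,c):
    "bar angle in deg: dark-weighted mean in the free ring 80..104 mm"
    P=polar(im,p,c,.103); s=P[:,50:75].mean(1); w=np.clip(np.median(s)-s-25,0,None)
    k=int(np.argmax(w)); i=np.arange(k-16,k+17); ww=w[i%720]
    return (ww@i/ww.sum())/2, w[k], s
E
python3 - <<'E'
from h import *
for n,box in (("top",(250,150,360,255)),("scene",(215,170,305,240))):
    im=cv2.imread(f"pics/{n}0.png")[:,:,::-1].copy(); p=manip.camera_params(n)
    c,r=disc(im,p,box); b=bar(im,p,c); print(n,c,r,b[:2])
    P=polar(im,p,c,.101)
    s=P[:,90:112].mean(1) # 120..142mm
    print("dark ring angles", [(i/2,int(s[i])) for i in range(0,720,6) if s[i]<np.median(s)-12], np.median(s))
    x0,y0,x1,y1=box
    cv2.imwrite(f"pics/{n}c.png",cv2.resize(im[y0-10:y1+20,x0-10:x1+10,::-1],None,fx=4,fy=4,interpolation=cv2.INTER_CUBIC))
a=cv2.imread("pics/topc.png");b=cv2.imread("pics/scenec.png");H=max(a.shape[0],b.shape[0])
f=lambda q:cv2.copyMakeBorder(q,0,H-q.shape[0],0,0,cv2.BORDER_CONSTANT)
o=np.hstack([f(a),f(b)]);print(o.shape);cv2.imwrite("pics/crop.png",cv2.resize(o,None,fx=min(1,800/o.shape[1]),fy=min(1,800/o.shape[1])))
E
```

```text
top [ 0.54392116 -0.0796403 ] 0.11121466665374673 (np.float64(104.08876493837558), np.float64(139.2))
dark ring angles [(93.0, 97), (96.0, 88), (99.0, 97), (168.0, 97), (171.0, 82), (174.0, 83), (177.0, 87), (180.0, 94), (210.0, 85), (213.0, 53), (216.0, 50), (219.0, 47), (222.0, 54), (225.0, 56), (228.0, 77), (312.0, 99), (324.0, 99)] 111.77272727272727
scene [ 0.54543121 -0.08173154] 0.10894227150684369 (np.float64(102.06958940692111), np.float64(108.47999999999999))
dark ring angles [(0.0, 58), (3.0, 59), (6.0, 59), (9.0, 58), (12.0, 58), (15.0, 58), (18.0, 58), (21.0, 57), (24.0, 59), (27.0, 58), (30.0, 57), (33.0, 58), (36.0, 57), (39.0, 57), (42.0, 57), (45.0, 57), (48.0, 58), (51.0, 56), (54.0, 56), (57.0, 80), (60.0, 83), (63.0, 77), (102.0, 42), (105.0, 47), (108.0, 49), (111.0, 57), (114.0, 60), (219.0, 71), (222.0, 58), (225.0, 58), (228.0, 52), (231.0, 33), (234.0, 47), (237.0, 72), (303.0, 80), (306.0, 70), (309.0, 70), (312.0, 71), (315.0, 71), (318.0, 71), (321.0, 68), (324.0, 67), (327.0, 64), (330.0, 61), (333.0, 58), (336.0, 56), (339.0, 58), (342.0, 60), (345.0, 59), (348.0, 58), (351.0, 58), (354.0, 59), (357.0, 59)] 96.36363636363636
(540, 960, 3)
```

View pics/crop.png

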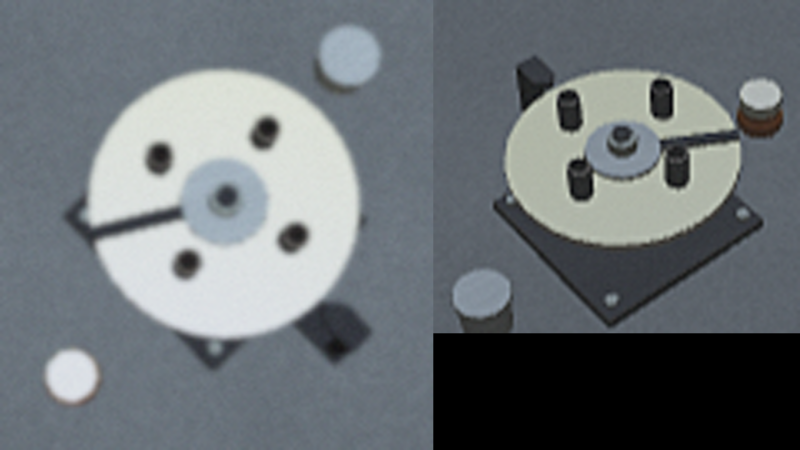

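The crop shows the bar at about 103° (world azimuth, average of the two cameras). The pointer is at about 219°, so the spindle is near -2.03 rad, which is within the given range. A sleeve stands at about 148°. I'll move over there and shut the fingers.

Request:
drive_tool(commands="0 1 -1 0 0;0 1 -1 0 0;0 1 -1 0 0;0 1 -1 0 0;0 1 -1 0 0;0 1 -1 0 0;0 1 -1 0 0;0 1 -1 0 0")

```text
time: 1.1
tool_pos: [0.3234, -0.3171, 0.2308]
tool_rot: [-0.0, 0.993, 0.117, -0.0]
contact_force: [0.3, 0.7, 0.2]
gripper_width: 0.006
```

Request:
drive_tool(commands="0 1 -1 0 0;0 1 -1 0 0;0 1 -1 0 0;0 1 -1 0 0;0 1 -1 0 0;0 1 -1 0 0;0 0 0 0 0;0 0 0 0 0")

```text
time: 2.1
tool_pos: [0.4558, -0.1018, 0.2309]
tool_rot: [0.0, 0.993, 0.117, -0.001]
contact_force: [0.1, -0.3, 0.0]
gripper_width: -0.004
```

Request:
drive_tool(commands="0 0 0 0 9;0 0 0 0 9;0 0 0 0 9;0 0 0 0 9;0 0 0 0 9;0 0 0 0 0;0 0 0 0 0;0 0 0 0 0")

```text
time: 3.1
tool_pos: [0.456, -0.1019, 0.2313]
tool_rot: [0.0, 0.962, -0.272, -0.0]
contact_force: [0.6, -0.5, 0.3]
gripper_width: -0.002
```

```bash
cat >> h.py <<'E'
def goal(P,st=None):
    st=st or manip.state(); d=rot(st["tool_rot"]).T@(np.array(P)-st["tool_pos"]); return np.round(d/.03,3)
E
python3 - <<'E'
from h import *
st=manip.state(); M=rot(st["tool_rot"]); print(st["time"],st["tool_pos"],"heading x",np.degrees(np.arctan2(M[1,0],M[0,0])),M[:,2],st["contact_force"])
p=manip.camera_params("wrist"); print(p["xyz"],rot(p["orientation"])[:,2])
im=manip.grab_frame("wrist"); cv2.imwrite("pics/w0.png",im[:,:,::-1])
im=manip.grab_frame("scene"); cv2.imwrite("pics/s1.png",im[:,:,::-1])
E
```

```text
3.1 [ 0.45601899 -0.10192529  0.23127829] heading x -31.512897620563074 [-7.56550119e-05 -5.74913121e-06 -9.99999997e-01] [ 0.64325455 -0.48619363  0.34416172]
[ 0.52387292 -0.14335732  0.37395959] [-0.26274579  0.15957093 -0.95157857]
```

View pics/w0.png

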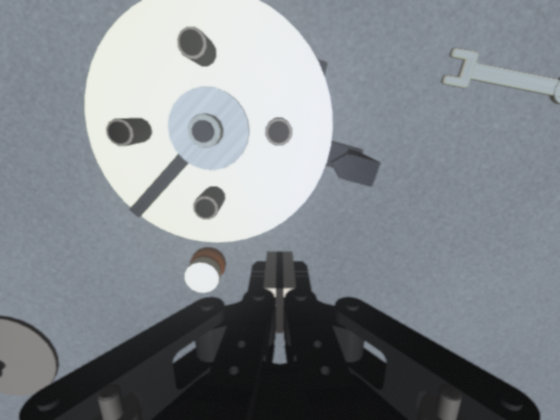

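The wrist view shows the whole disc (nut at about (204,130)), the bar end at about (138,212), the target sleeve at about (208,205), and the pointer arm at about (355,165). I'll measure these precisely.

Run:
```python
from h import *
im=cv2.imread("pics/w0.png")[:,:,::-1].copy(); p=manip.camera_params("wrist")
c,r=disc(im,p,(60,0,340,245)); print("disc",c,r,"bar",bar(im,p,c)[:2])
# pointer: dark contour outside disc
g=cv2.cvtColor(im,cv2.COLOR_RGB2GRAY); m=np.zeros_like(g); m[125:200,322:400]=(g<75)[125:200,322:400]*255
cs,_=cv2.findContours(m,cv2.RETR_EXTERNAL,cv2.CHAIN_APPROX_NONE); k=max(cs,key=cv2.contourArea)
ap=cv2.approxPolyDP(k,2,True)[:,0]
for q in ap:
    X=ray(p,q,.101)[:2]-c; print(q,np.hypot(*X)*1e3,np.degrees(np.arctan2(X[1],X[0]))%360)
for a in (215,218,221,224):
    X=c+.114*np.array([np.cos(np.radians(a)),np.sin(np.radians(a))]); print(a,proj(p,[*X,.101]))
cv2.imwrite("pics/w0c.png",cv2.resize(im[110:210,300:400,::-1],None,fx=6,fy=6,interpolation=cv2.INTER_CUBIC))
for n,box in (("sleeve",(190,185,230,220)),):
    m=np.zeros_like(g); x0,y0,x1,y1=box; m[y0:y1,x0:x1]=(g<110)[y0:y1,x0:x1]*255
    print(n,cv2.boundingRect(m))
t=(207,207);X=ray(p,t,.135)[:2]-c;print("sleeve",np.hypot(*X),np.degrees(np.arctan2(X[1],X[0])))
```

```text
disc [ 0.53094644 -0.07708916] 0.12882566180185598 bar (np.float64(96.54583934522519), np.float64(108.69999999999999))
[339 157] 115.23013106162085 233.33681824118003
[348 153] 122.88604290059449 235.34730107027332
[373 160] 146.57302664422411 233.37606786595816
[352 149] 126.09764829795853 237.05623592228397
[348 149] 122.48626731974323 237.0132576926546
215 [325.90909058 194.24390248]
218 [328.57055021 188.55990111]
221 [330.95770811 182.6922263 ]
224 [333.05964035 176.65166882]
sleeve (195, 187, 29, 31)
sleeve 0.047327761154212084 148.12499827313928
```

View pics/w0c.png

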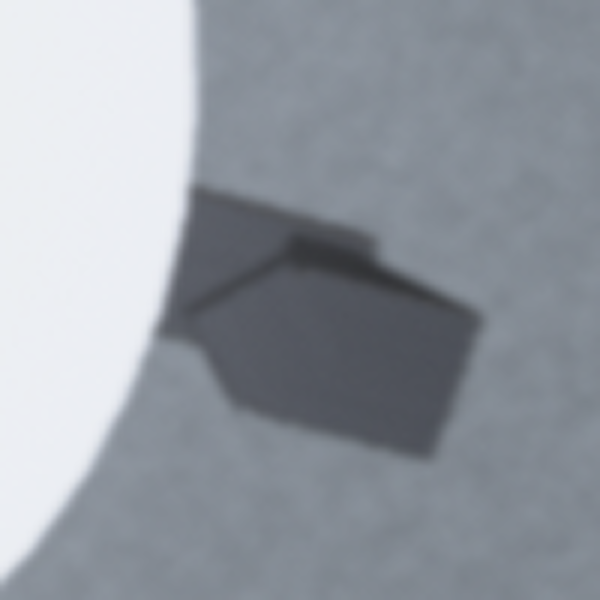

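Crop: the pointer's tip is at (331.3,163.0). The outer corners of its top face are at (380.7,163.0) and (372.0,186.7). The disc mask threshold was too low, so I'm redoing the fit.

```bash
sed -i 's/hsv\[...,2\]>150/hsv[...,2]>195/' h.py
python3 - <<'E'
from h import *
im=cv2.imread("pics/w0.png")[:,:,::-1].copy(); p=manip.camera_params("wrist")
c,r=disc(im,p,(60,0,340,245)); print("disc",c,r,"bar",bar(im,p,c)[:2])
f=lambda q,z:(lambda X:(np.round(X,4),round(np.hypot(*(X-c))*1e3,1),round(np.degrees(np.arctan2(*(X-c)[::-1]))%360,2)))(ray(p,q,z)[:2])
for q in ((331.3,163),(350,152.5),(380.7,163),(372,186.7),(339.2,177.5),(376.3,174.8)): print(q,f(q,.101))
print("bar end",f((138,212),.103),"sleeve",f((207,207),.135), "nut",f((204,130),.125))
for n,f0,box in (("top","top0",(250,150,360,255)),("scene","scene0",(215,170,305,240)),("scene","s1",(215,170,305,240))):
    im=cv2.imread(f"pics/{f0}.png")[:,:,::-1].copy(); q=manip.camera_params(n); cc,rr=disc(im,q,box); print(f0,cc,rr,bar(im,q,cc)[:2])
    print("pointer tip wrist-> ",proj(q,[*ray(p,(331.3,163),.101)[:2],.101]),proj(q,[*ray(p,(376.3,174.8),.101)[:2],.101]))
E
```

```text
disc [ 0.54384059 -0.08233264] 0.11010342210601291 bar (np.float64(103.7771127603543), np.float64(120.56))
(331.3, 163) (array([ 0.461 , -0.1609]), np.float64(114.2), np.float64(223.49))
(350, 152.5) (array([ 0.4605, -0.1799]), np.float64(128.3), np.float64(229.51))
(380.7, 163) (array([ 0.4373, -0.1995]), np.float64(158.4), np.float64(227.74))
(372, 186.7) (array([ 0.4214, -0.1829]), np.float64(158.5), np.float64(219.4))
(339.2, 177.5) (array([ 0.4453, -0.1608]), np.float64(126.0), np.float64(218.51))
(376.3, 174.8) (array([ 0.4295, -0.1913]), np.float64(157.9), np.float64(223.63))
bar end (array([0.5167, 0.0193]), np.float64(105.2), np.float64(104.94)) sleeve (array([ 0.4908, -0.0521]), np.float64(61.1), np.float64(150.34)) nut (array([ 0.5437, -0.0844]), np.float64(2.1), np.float64(267.09))
top0 [ 0.54379001 -0.07985129] 0.10846623219479834 (np.float64(103.97669446975539), np.float64(139.04))
pointer tip wrist->  [337.72304903 230.32666271] [349.45943223 242.04672912]
scene0 [ 0.19978173 -0.01178642] 0.4424615145396466 (np.float64(164.06334924715392), np.float64(47.879999999999995))
pointer tip wrist->  [239.71975876 184.2819632 ] [231.88090673 177.21298091]
s1 [ 0.58146772 -0.11693985] 0.027448918971015798 (np.float64(192.24803928254795), np.float64(38.04))
pointer tip wrist->  [239.71975876 184.2819632 ] [231.88090673 177.21298091]
```

The wrist fit agrees with the given sizes: disc radius 110.1 mm, tip at 114.2 mm, arm length 44 mm. The pointer is at 223.5° and the bar at 103.8°, so the spindle is about -2.09 rad. Next I'll work out the start pose for the flick.

Run:
```python
from h import *
c=np.array([.5438,-.0815]);a=np.radians(148.5);u=np.array([np.cos(a),np.sin(a)]);t=np.array([-u[1],u[0]])
print(goal([*(c+.066*u-.043*t),.111]))
```

```text
[-0.062 -3.536  4.009]
```

Request:
drive_tool(commands="0 0 -0.9 0 0;0 0 -0.9 0 0;0 0 -0.9 0 0;0 -0.06 -0.84 0 0;0 0 0 0.7 0;0 0 0 0.7 0;0 0 0 0.6 0;0 0 0 0 0")

```text
time: 4.2
tool_pos: [0.5084, -0.0104, 0.1685]
tool_rot: [0.0, 0.962, -0.272, -0.002]
contact_force: [-0.9, 0.7, -0.2]
gripper_width: 0.002
```

Run:
```python
from h import *
c=np.array([.5438,-.0815]);a=np.radians(148.5);u=np.array([np.cos(a),np.sin(a)]);t=np.array([-u[1],u[0]])
print(manip.state()["tool_pos"],goal([*(c+.066*u-.043*t),.111]))
p=manip.camera_params("wrist");im=manip.grab_frame("wrist"); cv2.imwrite("pics/w1.png",im[:,:,::-1])
print(bar(im,p,c)[:2])
```

```text
[ 0.50840726 -0.01043944  0.16850361] [ 0.052 -0.034  1.917]
(np.float64(310.8117813309449), np.float64(211.56))
```

View pics/w1.png

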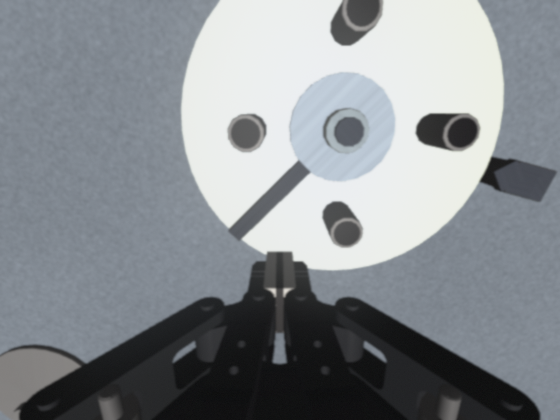

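The finger (280,260) is on the clockwise side of the sleeve (344,232), with open space between them. I'll go down, then creep closer.

Request:
drive_tool(commands="0 0.05 -0.03 0.5 0;0 0 0 0.5 0;0 0 0 0.5 0;0 0 0 0.42 0;0 0 0.2 0 0;0 0 0.2 0 0;0 0 0 0 0;0 0 0 0 0")

```text
time: 5.25
tool_pos: [0.5061, -0.0206, 0.1144]
tool_rot: [-0.0, 0.962, -0.272, 0.001]
contact_force: [0.2, -0.2, -0.7]
gripper_width: 0.001
```

```bash
sed -i 's/cv2.INTER_LINEAR),cv2.COLOR/cv2.INTER_LINEAR,borderValue=(255,255,255)),cv2.COLOR/' h.py
python3 - <<'E'
from h import *
c=np.array([.5438,-.0815]);a=np.radians(148.5);u=np.array([np.cos(a),np.sin(a)]);t=np.array([-u[1],u[0]])
s=manip.state();print(s["time"],s["tool_pos"],s["contact_force"],(s["tool_pos"][:2]-c)@u,(s["tool_pos"][:2]-c)@t)
p=manip.camera_params("wrist");im=manip.grab_frame("wrist"); cv2.imwrite("pics/w2.png",im[:,:,::-1])
print(bar(im,p,c)[:2])
E
```

```text
5.25 [ 0.50605781 -0.02062966  0.1143861 ] [ 0.21099502 -0.19269205 -0.67789547] 0.06398517410590926 -0.032180258091055264
(np.float64(133.8374200613228), np.float64(164.2))
```

View pics/w2.png

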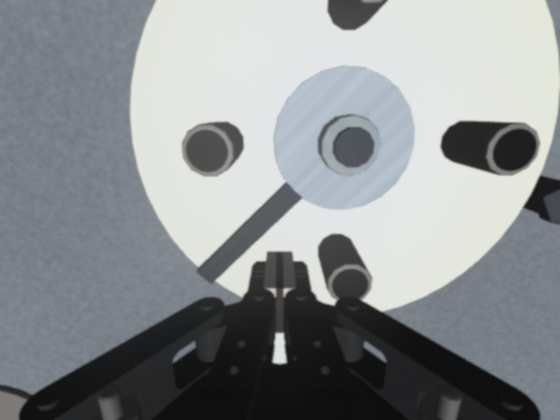

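The finger is level with the sleeve, with a small gap (finger edge at column about 293, sleeve edge at about 335). Now the flick: ramp up, push, then exit outward and up.

Request:
drive_tool(commands="0 0 0.3 0 0;0 0 0.5 0 0;0 0 0.5 0 0;0 -0.9 0.3 -0.6 0;0 -0.05 0 0 0;0 0 0 0 0;0 0 0 0 0;0 0 0 0 0")

```text
time: 6.3
tool_pos: [0.4564, -0.0465, 0.1312]
tool_rot: [0.0, 0.962, -0.272, -0.0]
contact_force: [0.5, -0.9, -0.4]
gripper_width: 0.004
```

```bash
cat > look.py <<'E'
from h import *
import sys
c=np.array([.5438,-.0815])
def ang(n):
    t=manip.state()["time"]; p=manip.camera_params(n); im=manip.grab_frame(n)
    b,w,s=bar(im,p,c); return t,b,w,im
if __name__=="__main__":
    n=sys.argv[1]; k=int(sys.argv[2])
    s=manip.state(); print(s["time"],s["tool_pos"],s["contact_force"])
    for i in range(k):
        t,b,w,im=ang(n); print(round(t,3),round(b,2),round(w))
    cv2.imwrite(f"pics/l{t:.2f}.png",im[:,:,::-1])
E
python3 look.py wrist 5; ls pics
```

```text
6.3 [ 0.45636353 -0.04645757  0.13123376] [ 0.45337367 -0.89243881 -0.39705728]
6.3 213.9 131
6.35 219.9 132
6.4 225.85 133
6.45 231.77 134
6.5 237.66 134
crop.png
l6.50.png
s1.png
scene0.png
scenec.png
top0.png
topc.png
w0.png
w0c.png
w1.png
w2.png
```

The rotor spins freely at about 2.07 rad/s, and the bar passed the pointer at t≈6.38 s. Next I lower to hover height, using that move to measure the arm's lag and the spin-down.

Request:
drive_tool(commands="0 0 0 0 0;0 0 0 0 0;0 0 0 0 0;0 0 0 0 0;0 0 0 0 0;0 0 0 0 0;0 0 0 0 0;0 0 0 0.5 0")

```text
time: 7.55
tool_pos: [0.4574, -0.0467, 0.1175]
tool_rot: [-0.0, 0.962, -0.272, 0.002]
contact_force: [0.3, -0.9, -0.7]
gripper_width: -0.002
```

Run:
```python
from look import *
for i in range(6):
    s=manip.state(); r=ang("wrist"); print(round(s["time"],3),round(s["tool_pos"][2],4),np.round(r[1],2),round(r[2]))
s=manip.state();print(s["time"],s["tool_pos"])
```

```text
7.55 0.1175 39.52 86
7.6 0.1141 43.15 94
7.65 0.1142 47.28 93
7.7 0.1149 52.18 88
7.75 0.1157 57.19 83
7.8 0.1162 155.96 95
7.85 [ 0.45623486 -0.04644645  0.11659225]
```

At this hover height, the far-side bar is out of the wrist's view, so that detector caught a sleeve instead. I'll wait until the bar returns to the near side and measure there.

Request:
drive_tool(commands="0 0 0 0 0;0 0 0 0 0;0 0 0 0 0;0 0 0 0 0;0 0 0 0 0;0 0 0 0 0;0 0 0 0 0;0 0 0 0 0")

```text
time: 8.85
tool_pos: [0.4563, -0.0464, 0.1167]
tool_rot: [-0.0, 0.962, -0.272, -0.0]
contact_force: [1.3, 0.4, 0.5]
gripper_width: -0.0
```

Run:
```python
from look import *
for i in range(2):
    s=manip.state(); t,b,w,im=ang("wrist"); print(round(s["time"],3),np.round(s["tool_pos"],4),round(b,2),round(w))
    ss=bar(im,manip.camera_params("wrist"),c)[2]; print([(k/2,int(ss[k])) for k in range(160,460,8)])
cv2.imwrite("pics/w9.png",im[:,:,::-1])
```

```text
8.85 [ 0.4563 -0.0464  0.1167] 122.02 118
[(80.0, 186), (84.0, 230), (88.0, 230), (92.0, 230), (96.0, 230), (100.0, 230), (104.0, 230), (108.0, 230), (112.0, 230), (116.0, 229), (120.0, 91), (124.0, 92), (128.0, 229), (132.0, 229), (136.0, 229), (140.0, 229), (144.0, 229), (148.0, 217), (152.0, 174), (156.0, 146), (160.0, 136), (164.0, 166), (168.0, 202), (172.0, 221), (176.0, 231), (180.0, 231), (184.0, 232), (188.0, 232), (192.0, 232), (196.0, 232), (200.0, 232), (204.0, 232), (208.0, 232), (212.0, 232), (216.0, 232), (220.0, 232), (224.0, 232), (228.0, 232)]
8.9 [ 0.4563 -0.0464  0.1167] 126.55 118
[(80.0, 149), (84.0, 182), (88.0, 230), (92.0, 230), (96.0, 230), (100.0, 230), (104.0, 231), (108.0, 230), (112.0, 230), (116.0, 230), (120.0, 230), (124.0, 92), (128.0, 91), (132.0, 229), (136.0, 230), (140.0, 230), (144.0, 230), (148.0, 217), (152.0, 175), (156.0, 147), (160.0, 154), (164.0, 185), (168.0, 202), (172.0, 202), (176.0, 219), (180.0, 232), (184.0, 232), (188.0, 232), (192.0, 232), (196.0, 233), (200.0, 233), (204.0, 233), (208.0, 233), (212.0, 233), (216.0, 232), (220.0, 232), (224.0, 232), (228.0, 232)]
```

View pics/w9.png

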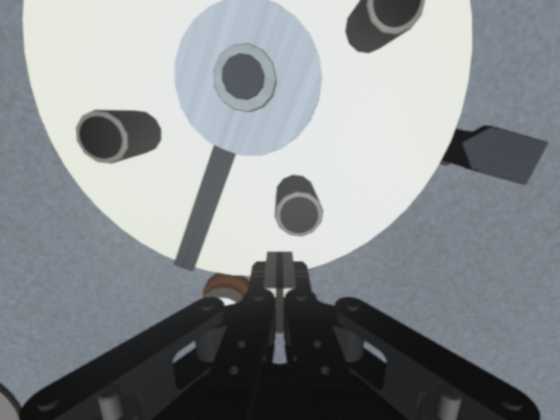

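The bar reads 126.5° at t=8.90 and turns at 90.5°/s, so I predict alignment (223.5°) at t≈10.045. It wouldn't reliably reach the next pass, so I brake on this one. Two more samples will confirm the prediction and set the timing.

Run:
```python
from look import *
T=[8.85,8.9];B=[122.02,126.55]
for i in range(2):
    t,b,w,im=ang("wrist"); T.append(t);B.append(b); print(round(t,3),round(b,2),round(w))
T=np.array(T);B=np.array(B);A=np.c_[np.ones(4),T-9]; th,w=np.linalg.lstsq(A,B+5.05*(T-9)**2,rcond=None)[0]
print(th,w,"t_align",9+min(np.roots([-5.05,w,th-223.5]).real),manip.state()["time"])
p=manip.camera_params("wrist"); print("tip px",proj(p,[.461,-.1609,.101]),proj(p,[.4295,-.1913,.101]))
```

```text
8.95 131.06 118
9.0 135.53 119
135.53096969204066 89.3073935596011 t_align 10.047000567757262 9.05
tip px [461.52676728 143.53159889] [537.18259728 164.49318837]
```

Request:
drive_tool(commands="0 0 0 0 0;0 0 0 0 0;0 0 0 0 0;0 0 0 0 0;0 0 0 0 0;0 0 0 0 0;0 0 0 0.39 0;0 0 0 0.36 0")

```text
time: 10.05
tool_pos: [0.4564, -0.0463, 0.0967]
tool_rot: [-0.0, 0.962, -0.272, -0.001]
contact_force: [-22.8, 8.0, 56.9]
gripper_width: 0.001
```

Run:
```python
from look import *
for i in range(5):
    s=manip.state(); t,b,w,im=ang("wrist"); print(round(t,3),np.round(s["tool_pos"],4),np.round(s["contact_force"],1),round(b,2),round(w))
cv2.imwrite("pics/w10.png",im[:,:,::-1])
```

```text
10.05 [ 0.4564 -0.0463  0.0967] [-22.8   8.   56.9] 219.31 135
10.1 [ 0.4566 -0.0461  0.0969] [-9.7  4.4 17.8] 219.14 135
10.15 [ 0.4566 -0.0461  0.0969] [-8.9  3.7 20. ] 219.12 136
10.2 [ 0.4566 -0.0461  0.0969] [-9.9  3.7 20.7] 219.12 135
10.25 [ 0.4566 -0.0461  0.0969] [-9.6  4.2 20.1] 219.11 135
```

View pics/w10.png

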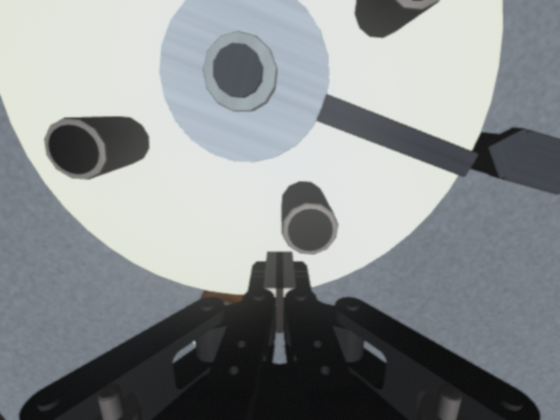

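Contact came about 50 ms earlier than I predicted. The bar stands near 219° and the pointer at 223.5°, roughly 4° short. I'll lift straight off and measure the error carefully before deciding anything.

Request:
drive_tool(commands="0 0 0 -0.3 0;0 0 0 -0.6 0;0 0 0 -0.9 0;0 0 0 -1 0;0 0 0 -1 0;0 -0.5 0 -0.5 0;0 -0.5 0 0 0;0 0 0 0 0")

```text
time: 11.3
tool_pos: [0.4305, -0.0306, 0.2237]
tool_rot: [0.0, 0.962, -0.272, 0.001]
contact_force: [-0.1, -0.6, 0.3]
gripper_width: 0.003
```

Run:
```python
from look import *
P=[]
for n,box in (("wrist",(0,0,480,260)),("top",(250,150,360,255))):
    t,b,w,im=ang(n); p=manip.camera_params(n); cv2.imwrite(f"pics/{n}f.png",im[:,:,::-1]); cc,r=disc(im,p,box)
    print(n,t,b,w,"own centre",cc,r,bar(im,p,cc)[:2],"tip px",proj(p,[.461,-.1609,.101]))
p=manip.camera_params("wrist");im=cv2.imread("pics/wristf.png");a=im[0:250,180:480]
print(proj(p,[.461,-.1609,.101]),proj(p,[*c,.103]))
cv2.imwrite("pics/wf.png",cv2.resize(im[60:240,280:480],None,fx=3,fy=3,interpolation=cv2.INTER_CUBIC))
print(manip.state()["tool_pos"],manip.state()["contact_force"])
```

```text
wrist 11.3 219.69010899213922 123.30000000000001 own centre [ 0.54380945 -0.08258642] 0.10983949351546164 (np.float64(219.29900573085686), np.float64(123.56)) tip px [393.51738752  93.99322944]
top 11.35 93.5156520522551 143.04 own centre [ 0.54446211 -0.07989542] 0.10857898321218494 (np.float64(94.62814088211253), np.float64(142.16)) tip px [337.70879577 230.32101266]
[393.51125209  94.04316134] [258.89739051  54.661662  ]
[ 0.43079244 -0.03086434  0.22316183] [-1.06961212 -0.32422923 -0.09117502]
```

View pics/wf.png

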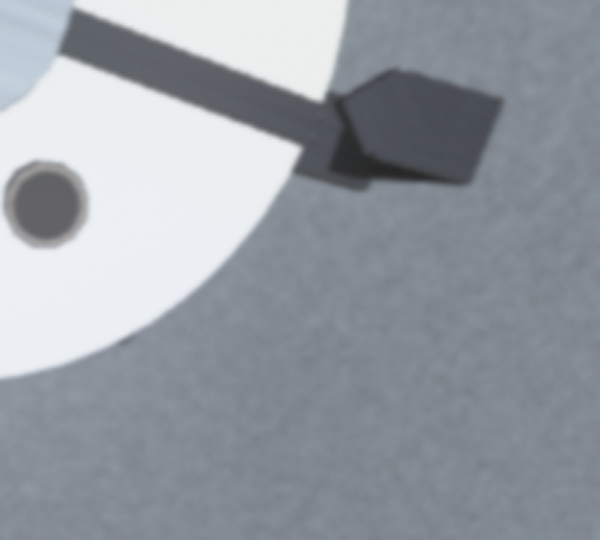

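The wrist close-up confirms it. The pointer tip (crop (342,99)) lies beyond the bar's edge, about 8 mm and 4.2° off its centreline. The top camera's detector locked onto the arm, so I discard that reading.

That isn't in line, and nudging the bar over is forbidden. I'll repeat the whole check properly: a fresh flick, free running past the pointer, and one brake. This time I use the measured braking delay (effective stop about 64 ms after the last descent row begins) at a lower speed. The sleeve to push is now at about 174.5°.

Request:
drive_tool(commands="0 0 0 0 -8.6;0 0 0 0 -8.7;0 0 0 0 -8.7;0 0 0 0 0;0 0 0 0 0;0 0 0 0 0;0 0 0 0 0;0 0 0 0 0")

```text
time: 12.4
tool_pos: [0.4307, -0.0307, 0.2232]
tool_rot: [0.0, 0.999, -0.049, 0.0]
contact_force: [-0.3, 0.7, 0.3]
gripper_width: -0.002
```

Run:
```python
from look import *
a=np.radians(174.4);u=np.array([np.cos(a),np.sin(a)]);t=np.array([-u[1],u[0]])
M=rot(manip.state()["tool_rot"]);print("heading",np.degrees(np.arctan2(M[1,0],M[0,0])),goal([*(np.array([.5438,-.082])+.064*u-.033*t),.1145]))
r=ang("wrist");print(r[:3])
```

```text
heading -5.562514806593855 [1.785 0.234 3.624]
(12.4, np.float64(219.56903071787724), np.float64(132.07999999999998))
```

Request:
drive_tool(commands="0 0.9 0.23 0 0;0 0.89 0 0.6 0;0 0 0 0.7 0;0 0 0 0.7 0;0 0 0 0.7 0;0 0 0 0.6 0;0 0 0 0.32 0;0 0 0 0 0")

```text
time: 13.45
tool_pos: [0.4831, -0.0427, 0.114]
tool_rot: [-0.0, 0.999, -0.048, -0.001]
contact_force: [-0.8, 0.9, -0.2]
gripper_width: 0.003
```

Run:
```python
from look import *
a=np.radians(174.4);u=np.array([np.cos(a),np.sin(a)]);t=np.array([-u[1],u[0]])
r=ang("wrist");print(r[:3]);s=manip.state();q=s["tool_pos"][:2]-np.array([.5438,-.082]);print(s["tool_pos"],s["contact_force"],q@u,q@t)
cv2.imwrite("pics/w13.png",r[3][:,:,::-1])
```

```text
(13.45, np.float64(159.82316031946493), np.float64(163.44))
[ 0.48365819 -0.04281939  0.11483519] [-0.63503772  0.68487421  0.13344102] 0.06367813778061275 -0.03312480023599397
```

View pics/w13.png

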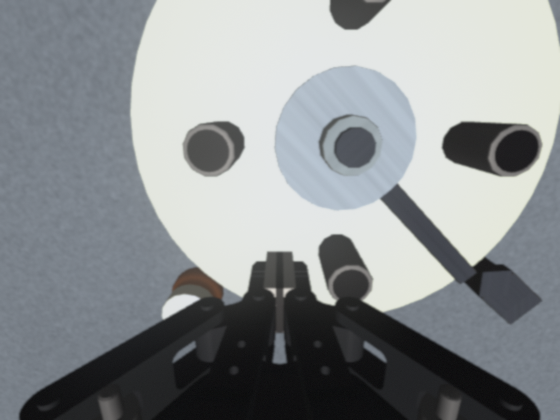

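The geometry is the same as the first time: the finger is at (280,260), just clockwise of the sleeve at (348,280). I flick slightly faster so the rotor reaches the second pass slowly.

Request:
drive_tool(commands="0 0 0.3 0 0;0 0 0.53 0 0;0 0 0.53 0 0;0 -0.9 0.3 -0.6 0;0 -0.05 0 0 0;0 0 0 0 0;0 0 0 0 0;0 0 0 0 0")

```text
time: 14.5
tool_pos: [0.4504, -0.0894, 0.1322]
tool_rot: [-0.0, 0.999, -0.048, -0.0]
contact_force: [0.2, -1.1, 0.0]
gripper_width: 0.001
```

```bash
python3 look.py wrist 4; python3 look.py scene 1;python3 look.py top 1
```

```text
14.5 [ 0.45039902 -0.08943879  0.132176  ] [ 0.15779281 -1.05743094  0.03697527]
14.5 106.79 42
14.55 113.08 38
14.6 119.36 33
14.65 125.61 29
14.7 [ 0.45033775 -0.08945621  0.13238725] [ 0.45892909 -0.76100022 -0.12078285]
14.7 360.31 109
14.75 [ 0.45036904 -0.08948026  0.13248953] [-0.52391668  0.1537572  -0.65962341]
14.75 255.95 159
```

The bar is at about 360° at t=14.7, turning at about 2.18 rad/s. Next I move to the brake spot and hover height while it coasts.

Request:
drive_tool(commands="0 0 -0.4 0 0;0 0 -0.4 0 0;0 0 0 0.26 0;0 0 0 0.26 0;0 0 0 0 0;0 0 0 0 0;0 0 0 0 0;0 0 0 0 0")

```text
time: 15.8
tool_pos: [0.4528, -0.0659, 0.1173]
tool_rot: [0.0, 0.999, -0.049, 0.0]
contact_force: [-0.7, 0.6, -0.2]
gripper_width: -0.004
```

```bash
for i in 1 2; do python3 look.py wrist 2; done
```

```text
15.8 [ 0.45279114 -0.06589365  0.11728865] [-0.65649369  0.62202451 -0.19576949]
15.8 130.31 118
15.85 135.89 117
15.9 [ 0.45272711 -0.06581912  0.11719114] [ 0.36566613  0.65573058 -0.55322873]
15.9 141.45 116
15.95 146.98 117
```

The bar is at 147.0° at t=15.95, turning at 1.93 rad/s. I predict a free pass at about 16.65 s and the second alignment at about 21.3 s, at about 1 rad/s. I wait until 20.0 s.

Request:
drive_tool(commands="0 0 0 0 0;0 0 0 0 0;0 0 0 0 0;0 0 0 0 0;0 0 0 0 0;0 0 0 0 0;0 0 0 0 0;0 0 0 0 0")

```text
time: 17.0
tool_pos: [0.4526, -0.0657, 0.117]
tool_rot: [0.0, 0.999, -0.048, 0.0]
contact_force: [0.2, 0.3, -0.3]
gripper_width: 0.004
```

Request:
drive_tool(commands="0 0 0 0 0;0 0 0 0 0;0 0 0 0 0;0 0 0 0 0;0 0 0 0 0;0 0 0 0 0;0 0 0 0 0;0 0 0 0 0")

```text
time: 18.0
tool_pos: [0.4526, -0.0657, 0.117]
tool_rot: [-0.0, 0.999, -0.048, -0.0]
contact_force: [0.3, 0.8, -0.3]
gripper_width: 0.001
```

Request:
drive_tool(commands="0 0 0 0 0;0 0 0 0 0;0 0 0 0 0;0 0 0 0 0;0 0 0 0 0;0 0 0 0 0;0 0 0 0 0;0 0 0 0 0")

```text
time: 19.0
tool_pos: [0.4526, -0.0657, 0.117]
tool_rot: [0.0, 0.999, -0.048, 0.0]
contact_force: [-0.7, -0.6, -0.4]
gripper_width: -0.0
```

Request:
drive_tool(commands="0 0 0 0 0;0 0 0 0 0;0 0 0 0 0;0 0 0 0 0;0 0 0 0 0;0 0 0 0 0;0 0 0 0 0;0 0 0 0 0")

```text
time: 20.0
tool_pos: [0.4526, -0.0657, 0.117]
tool_rot: [-0.0, 0.999, -0.048, 0.0]
contact_force: [-0.5, -0.7, 0.9]
gripper_width: 0.001
```

Run:
```python
from look import *
T=[];B=[]
for i in range(4):
    t,b,w,im=ang("wrist"); T.append(t);B.append(b); print(round(t,3),round(b,2),round(w))
T=np.array(T);B=np.array(B);t0=T[0];al=4.6
A=np.c_[np.ones(4),T-t0]; th,w=np.linalg.lstsq(A,B+al*(T-t0)**2,rcond=None)[0]
print(th,w,w/57.3,"t_align",t0+min(np.roots([-al,w,th-223.5]).real),manip.state()["time"],manip.state()["tool_pos"])
```

```text
20.0 135.46 117
20.05 138.71 117
20.1 141.91 116
20.15 145.12 116
135.45684896332975 65.08557978000272 1.1358739926702046 t_align 21.514932209717266 20.2 [ 0.45262529 -0.06570142  0.11700247]
```

Run:
```python
from look import *
T=[20,20.05,20.1,20.15];B=[135.46,138.71,141.91,145.12]
for i in range(10):
    t,b,w,im=ang("wrist"); T.append(t);B.append(b); print(round(t,3),round(b,2),round(w))
T=np.array(T);B=np.array(B);t0=20;al=4.5
A=np.c_[np.ones(len(T)),T-t0]
for k in (6,8):
    th,w=np.linalg.lstsq(A[:k],(B+al*(T-t0)**2)[:k],rcond=None)[0]
    print(k,w,"t_align",t0+min(np.roots([-al,w,th-223.5]).real), np.round(B-(th+w*(T-t0)-al*(T-t0)**2),2))
print(manip.state()["time"],manip.state()["tool_pos"])
```

```text
20.2 148.27 117
20.25 151.41 117
20.3 154.65 118
20.35 158.37 118
20.4 163.28 125
20.45 165.58 127
20.5 168.9 131
20.55 170.45 136
20.6 171.62 135
20.65 174.47 128
6 64.93978670737098 t_align 21.51456256321341 [-0.01  0.01 -0.01  0.01 -0.   -0.01  0.11  0.72  2.56  1.8   2.09  0.63
 -1.19 -1.31]
8 66.26782706488324 t_align 21.478909212939328 [ 0.12  0.07 -0.01 -0.06 -0.14 -0.21 -0.16  0.38  2.15  1.34  1.55  0.03
 -1.86 -2.04]
20.7 [ 0.45263219 -0.06572318  0.11700337]
```

The clean samples agree (residual about 0.01°): alignment at 21.515 s. Starting the last descent row at 21.45 s puts the stop there.

Request:
drive_tool(commands="0 0 0 0 0;0 0 0 0 0;0 0 0 0 0;0 0 0 0 0;0 0 0 0 0;0 0 0 0.39 0;0 0 0 0.36 0;0 0 0 0 0")

```text
time: 21.7
tool_pos: [0.4528, -0.066, 0.0969]
tool_rot: [0.0, 0.999, -0.048, -0.001]
contact_force: [-9.4, 2.2, 18.6]
gripper_width: 0.003
```

```bash
python3 look.py wrist 3
```

```text
21.7 [ 0.45275155 -0.0660295   0.0969184 ] [-9.39442528  2.20080593 18.64488598]
21.7 170.94 148
21.75 170.94 148
21.8 170.93 148
```

It has stopped (the detector picked up the finger here). I lift straight up and check.

Request:
drive_tool(commands="0 0 0 -0.3 0;0 0 0 -0.6 0;0 0 0 -0.9 0;0 0 0 -1 0;0 0 0 -1 0;0 -0.5 0 -0.5 0;0 -0.5 0 0 0;0 0 0 0 0")

```text
time: 22.85
tool_pos: [0.4226, -0.0628, 0.224]
tool_rot: [0.0, 0.999, -0.048, 0.001]
contact_force: [0.1, -0.2, 0.2]
gripper_width: -0.004
```

```bash
python3 look.py wrist 3
python3 - <<'E'
from look import *
t,b,w,im=ang("wrist"); p=manip.camera_params("wrist"); cc,r=disc(im,p,(0,0,560,260)); print(cc,r,bar(im,p,cc)[:2],"tip",proj(p,[.461,-.1609,.101]))
u,v=proj(p,[.461,-.1609,.101]).astype(int); x=max(0,u-130);y=max(0,v-90)
cv2.imwrite("pics/final.png",cv2.resize(im[y:y+160,x:x+200,::-1],None,fx=3,fy=3,interpolation=cv2.INTER_CUBIC))
E
```

```text
22.85 [ 0.42256166 -0.06279206  0.22402773] [ 0.05713377 -0.21275323  0.17225439]
22.85 223.58 125
22.9 223.59 125
22.95 223.59 125
[ 0.54370536 -0.08239999] 0.10997838053487788 (np.float64(223.1912074949527), np.float64(124.84)) tip [385.73967794 150.35961099]
```

View pics/final.png

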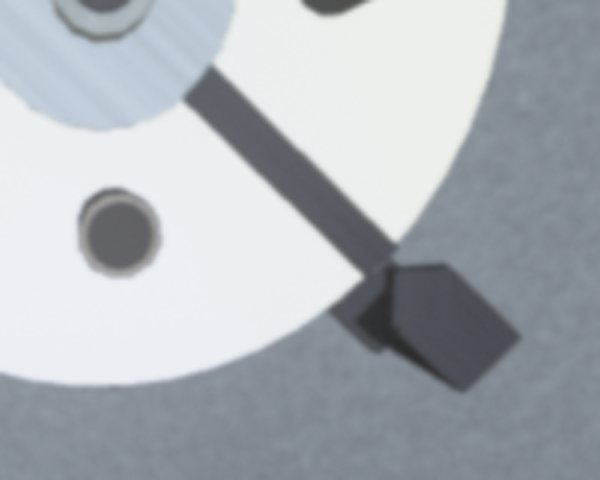

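The bar now reads 223.2 to 223.6° against the pointer's 223.5°. In the crop, the bar's end (380,260) meets the pointer tip (388,268). The rotor is still and the hand is clear, so I'm handing in.

```bash
python3 -c "
from plant import manip
s=manip.state();print(s['time'],s['contact_force']);manip.job_done()"
```

```text
23.05 [-0.69396073 -0.73226441 -0.39342077]
the job is handed in; nothing more can be done
```

The rotor runs freely and is stopped on the mark, but it took two runs: the first brake stopped it about 4° short.

- **First run:** I flicked it to about 2.1 rad/s and it passed the pointer. The brake took hold about 50 ms earlier than I had predicted, so the bar stood about 4.2° (8 mm) short of the pointer. I did not push it round to the mark.
- **Second run:** I did the whole check again, using the braking delay measured in the first run. A fresh flick set it turning at about 2.2 rad/s. By prediction it passed the pointer freely at about 16.65 s (I took no picture at that moment). One fingertip press on the flat rim, at about 0.9 rad/s, stopped it on the next pass.
- **Last checks:** The bar reads 223.2–223.6° against the pointer's 223.5°, and it did not change over repeated pictures. The hand is about 125 mm above the disc with no contact force, and I handed in at 23.05 s.
- **Failed readings:** Some bar readings were wrong, because the bar detector picked up a sleeve, the finger or the arm. I discarded them, including the top camera's reading after the first stop, so the final alignment rests on the wrist camera alone.
- **Rest of the bench:** The pushes were only on the sleeves and the rim. I took no last picture of the loose items, but the fingertips stayed above the low ones and well away from the bottle.

Because you asked for the stop "in one go", judge whether the repeat after that first stop is acceptable.

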